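# Show the apprentice which chisel and which mortise

## Task

Show the apprentice the next job on the carpenter's bench: with the fingers pointing down, point at the blade of the widest of the four chisels, the fingertips centred within about 5 cm above it, and stay there for two seconds; then point in the same way at the long slot in the block it will be used on, stay there for two seconds, and finish while still pointing at it. Touch, move and lift nothing, and come down close over none of the other tools in the row or the other two blocks.

Things in the scene. Friction and masses are not known exactly. Their poses are not given: they have to be found in the camera images.
- chisel_46: chisel with a dark wooden handle and a dark steel blade 46 mm wide, 6 mm thick and 70 mm long, clearly the widest of the four, lying flat on the rest. 245 mm long, 26 mm thick at the handle. Origin on its underside near the handle's front end; x runs towards the cutting edge, z up; the blade covers x = 44 to 114 mm
- chisel_46_blade (a point): middle of the upper face of the 46 mm chisel's blade, 8 mm above the rest's upper face; its x runs along the chisel to the cutting edge
- chisel_28: chisel with a dark wooden handle and a dark steel blade 28 mm wide, 6 mm thick and 70 mm long, lying flat on the rest. 245 mm long, 26 mm thick at the handle. Origin on its underside near the handle's front end; x runs towards the cutting edge, z up; the blade covers x = 44 to 114 mm
- chisel_28_blade (a point): middle of the upper face of the 28 mm chisel's blade, 8 mm above the rest's upper face; its x runs along the chisel to the cutting edge
- chisel_16: chisel with a dark wooden handle and a dark steel blade 16 mm wide, 6 mm thick and 70 mm long, lying flat on the rest. 245 mm long, 26 mm thick at the handle. Origin on its underside near the handle's front end; x runs towards the cutting edge, z up; the blade covers x = 44 to 114 mm
- chisel_16_blade (a point): middle of the upper face of the 16 mm chisel's blade, 8 mm above the rest's upper face; its x runs along the chisel to the cutting edge
- chisel_8: chisel with a dark wooden handle and a dark steel blade 8 mm wide, 6 mm thick and 70 mm long, lying flat on the rest. 245 mm long, 26 mm thick at the handle. Origin on its underside near the handle's front end; x runs towards the cutting edge, z up; the blade covers x = 44 to 114 mm
- chisel_8_blade (a point): middle of the upper face of the 8 mm chisel's blade, 8 mm above the rest's upper face; its x runs along the chisel to the cutting edge
- screwdriver: screwdriver with the same handle as the chisels and a thin round steel shaft 7 mm across, lying among the chisels in the row; origin and axes as for the chisels
- screwdriver_shaft (a point): point on top of the screwdriver's shaft, beside the chisels' blades
- block_slot: block of pale timber, 90 x 65 x 40 mm (x, y, z), lying on the work board, with one long narrow slot, 50 mm (along x) by 16 mm (along y), 34 mm deep, in the middle of its top. Origin at the centre of its underside, z up
- block_slot_hole0 (a point): middle of the slot's mouth, level with the block's top
- block_round: block of pale timber, 90 x 65 x 40 mm (x, y, z), lying on the work board, with one round hole, 26 mm across, 34 mm deep, in the middle of its top. Origin at the centre of its underside, z up
- block_round_hole0 (a point): middle of the round hole's mouth
- block_square: block of pale timber, 90 x 65 x 40 mm (x, y, z), lying on the work board, with one square hole, 26 x 26 mm, 34 mm deep, in the middle of its top. Origin at the centre of its underside, z up
- block_square_hole0 (a point): middle of the square hole's mouth
- rest: fixed board 310 x 310 x 12 mm to the robot's left; four chisels and a screwdriver lie on it side by side, 55 mm apart, in any order, blades away from the robot. Origin at the centre of its underside. Hammer, plane, 150 mm tall glue bottle and square lie beyond both boards, over 0.7 m ahead; equipment up to 190 mm high stands along the sides of the bench
- workboard: fixed wooden board 310 x 300 x 12 mm on the bench, to the robot's right, carrying the three blocks, in any order, and the tape measure. Origin at the centre of its underside
- tape: tape measure on the work board, 60 x 34 x 50 mm, black and steel; origin at the centre of its underside
Mind the look-alikes: they are no part of the job. Leave any blue, green or red look-alike of the block_slot alone.

How it is judged:
By the outcome, as a careful person would: the job done as asked, in the order asked, and still so for the second after the job is handed in, with the robot touching nothing.
It also fails if it takes over 42 s, if anything falls off the work surface, if the arm or the gripper's body presses on something with over 40 N, if the wrist force passes 120 N, or if a joint passes its speed limit or range.

## Robot

A 6-joint arm with a two-finger parallel gripper is mounted at the origin on the work surface. World frame = base frame: x ahead of the robot, y to its left, z up, the work surface at z = 0. Lengths are in m, angles in degrees, forces in N, time in s.
With the tool pointing down it reaches from about 0.4 to 0.825 m from the base axis. Payload 7 kg.
Tool frame: the origin (TCP) lies between the finger pads, 19 mm behind the fingertips; this is the grasp point; z points along the fingers, y is the line along which they close (so a half turn about z gives the same grasp; the last joint's range is limited). The gripper opens to 88 mm and grips with 3 to 60 N. Pads are 19 mm wide; open, the fingers measure 130 mm over their backs; the gripper's body (78 mm by 193 mm) begins 47 mm behind the grasp point.
Start: joints at [-57.347, 20.546, 0.682, 0, -70.136, -16.507], TCP at [0.188, -0.648, 0.245] pointing down, gripper open.
Joint ranges: [-176.03, 176.03], [-82.01, 121.73], [-58.28, 71.71], [-173.87, 95.51], [-174.79, -0.11], [-173.66, 173.66]. Speed limits (degrees/s): [136.94, 136.94, 172.46, 180, 180, 180].

## Interface

Orientations are given as [roll, pitch, yaw] about the fixed x, y, z axes, in that order (R = Rz(yaw) Ry(pitch) Rx(roll)).
In Python, from plant import r, capture, close_job, search_frame, outline_of gives the robot as it stands.
- The arm moves only by the shell command python3 -m creep 'ROWS' [FORCE]. ROWS is JSON, a list of rows, each a list of 7 numbers: the finger opening in mm, from 0 to 87.6, then the shift along the world's x, y, z in units of 25 mm (1.0 is 25 mm), then the turn, a rotation vector about the world's x, y, z in degrees. In form: [[hand, x, y, z, ax, ay, az], ...]. A call has 1 to 8 rows; each row shifts and turns the commanded pose from where the row before left it; what a row does not reach is not made up. A row lasts 1/12 s, in which the tool goes at most 41.7 mm and 7.16 degrees, less where a joint would pass 70% of its speed; a pose out of reach is approached as far as the arm can. A call is refused whole if a number of a shift passes 1 or a number of a turn 7.16, either way. A call with a gripper value outside its range is refused whole. The fingers move at their own pace and stop on an object; FORCE is the grip in N (left out, the last holds). Time passes only in rows, so rows that do not move let the fingers close. It gives the time, the measured TCP pose, the force, the opening and the grip force at its end, in the units of the state.
- r.get_state(): the state, without advancing time (a new reading comes with each control period).
- capture(name): name is "side" or "top" or "wrist"; returns a dict with "frame" (400x640x3 uint8, red, green, blue), "K" (3x3 intrinsics, pixels), "k1" (the pictures are not rectified: a ray, as slopes to the right and down, at radius r is drawn at 1 + k1 r^2 times it, then the intrinsics apply), "origin" and "rotation" of the camera in the world. Camera axes: x right, y down, z forward; pixel columns grow to the right and rows downward; lengths in m; the calibration is good to about 2 mm. A picture is of the moment at which its call begins. There is no depth.
- close_job(): hands the job in; it is judged then, once.
Trained networks look in a picture, given as the dict that the camera call returned (one of the last four; its "shot" number tells which), for a name from the list of things; names that differ only in an ending like _2 or _b are one class to them, and where a whole thing is asked for, a point or a joint stands for the part that bears it (a point fixed in the world has none). Each returns a list of dicts, best first, with "conf" (0 to 1); they miss things now and then, are a little off and sometimes report something else, mostly with a low value. They report only what shows in the picture. A call takes as long as a camera call. They do not tell look-alikes from the thing itself.
- search_frame(picture, target): "bbox" ([left, top, right, bottom] in pixels, round what is visible of it).
- outline_of(picture, target): "region" (400x640 bool, what is visible of it) and "bbox" ([left, top, right, bottom] in pixels, round what is visible of it).
The state is a dict: "time_s": time; "joints": joint angles; "qd": joint speeds; "joint_torque": joint torques, N m; "tcp_pos": TCP position; "eef_rot": TCP orientation; "contact_force": force on the tool from outside, world axes, zero at the start; "moment": the same for the moment, N m; "gripper_width": finger opening in m; "gripper_force": force on a finger pad.
Only numpy, scipy, OpenCV 4.12 (cv2) and the standard library are available. Lean on these libraries where they do the work, as an engineer would, in place of code of your own. Each camera call takes 0.05 s, during which the arm holds its last target. There are 200 camera calls.

## Working session

There is one attempt and no reset: what is moved stays moved. The work goes in short steps, Python scripts to look and compute and a shell command to move; the robot and the scene stay as the last step left them, time stands still between calls to the robot, and variables do not carry over. Pictures are saved under pics/ and viewed, at most 10 in all, crops included, and the job is handed in when it is done.

```bash
mkdir -p pics; cat > h.py <<'E'
import numpy as np,cv2
from plant import r,capture,search_frame,outline_of
def ray(c,px):
    K=np.array(c["K"]);d=np.array([c["k1"],0,0,0,0],float)
    u=cv2.undistortPoints(np.array([[px]],float),K,d)[0,0]
    return np.array(c["origin"]),np.array(c["rotation"])@np.array([u[0],u[1],1])
def onz(c,px,z):
    o,d=ray(c,px);return o+d*(z-o[2])/d[2]
def save(c,n): cv2.imwrite(f"pics/{n}.png",c["frame"][:,:,::-1])
E
python3 - <<'E'
from h import *
s=r.get_state();print(s["time_s"],s["tcp_pos"],s["eef_rot"])
for n in("top","side"):
    c=capture(n);save(c,n);print(n,c["origin"])
    for t in("chisel_46","chisel_46_blade","chisel_28_blade","block_slot","block_slot_hole0","block_round","block_square","screwdriver"):
        for d in search_frame(c,t)[:3]:
            b=d["bbox"];p=[(b[0]+b[2])/2,(b[1]+b[3])/2]
            print(t,round(d["conf"],2),np.round(b),np.round(onz(c,p,.052 if "block" in t else .02),3))
E
```

```text
0.0 [ 0.18754954 -0.64793697  0.24441526] [ 1.79904053e+02 -6.45466662e-03 -1.63861714e+02]
top [ 0.28834135 -0.06942137  1.01129347]Traceback (most recent call last):
  File "<stdin>", line 8, in <module>
  File "h.py", line 8, in onz
    o,d=ray(c,px);return o+d*(z-o[2])/d[2]
                                      ~^^^
IndexError: invalid index to scalar variable.
```

View pics/top.png

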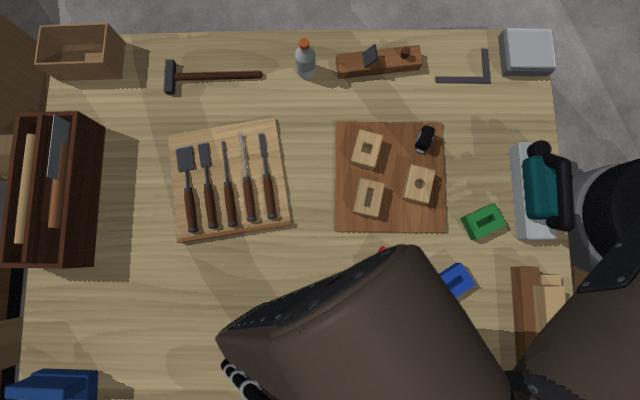

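The top view shows the chisels with the widest at the far left (blade about 186,158). The slot block appears to be at (369,198), the square block at (367,149) and the round one at (419,184). The green, blue and red look-alikes are off the board.

```bash
python3 - <<'E'
from plant import capture
import numpy as np
c=capture("top");print(repr(c["rotation"]),c["k1"],c["K"])
E
```

```text
array([-171.23767192,    0.95344288,  -90.06293617]) -0.04374604254949798 [[370.88758904   0.         313.92219142]
 [  0.         370.88758904 195.95888775]
 [  0.           0.           1.        ]]
```

```bash
sed -i 's/np.array(c\["rotation"\])@/Rotation.from_euler("xyz",c["rotation"],degrees=True).as_matrix()@/; 1a from scipy.spatial.transform import Rotation' h.py
python3 - <<'E'
from h import *
for n in("top","side"):
    c=capture(n);save(c,n);print(n,c["origin"])
    for t in("chisel_46","chisel_46_blade","chisel_28_blade","block_slot","block_slot_hole0","block_round","block_square","screwdriver"):
        for d in search_frame(c,t)[:3]:
            b=d["bbox"];p=[(b[0]+b[2])/2,(b[1]+b[3])/2]
            print(t,round(d["conf"],2),np.round(b),np.round(onz(c,p,.052 if "block" in t else .02),3))
c=capture("top")
cv2.imwrite("pics/topz.png",cv2.resize(c["frame"][110:245,160:460,::-1],(800,360),interpolation=cv2.INTER_CUBIC))
E
```

```text
top [ 0.28834135 -0.06942137  1.01129347]
chisel_46 0.93 [198. 141. 219. 228.] [0.474 0.236 0.02 ]
chisel_46 0.74 [221. 143. 239. 226.] [0.474 0.176 0.02 ]
chisel_46 0.68 [259. 138. 276. 222.] [0.486 0.074 0.02 ]
chisel_46_blade 0.85 [173. 145. 200. 234.] [0.46  0.296 0.02 ]
chisel_28_blade 0.56 [198. 142. 219. 228.] [0.473 0.236 0.02 ]
chisel_28_blade 0.41 [397. 165. 434. 204.] [ 0.472 -0.329  0.02 ]
block_slot 0.86 [440. 265. 479. 296.] [ 0.218 -0.422  0.052]
block_slot 0.62 [350. 177. 383. 216.] [ 0.434 -0.192  0.052]
block_slot_hole0 0.98 [459. 204. 507. 243.] [ 0.363 -0.492  0.052]
block_slot_hole0 0.92 [354. 177. 385. 218.] [ 0.432 -0.199  0.052]
block_slot_hole0 0.72 [443. 263. 475. 296.] [ 0.221 -0.421  0.052]
block_round 0.64 [403. 168. 431. 206.] [ 0.459 -0.324  0.052]
block_square 0.67 [349. 130. 381. 169.] [ 0.56  -0.19   0.052]
screwdriver 0.88 [243. 135. 257. 220.] [0.493 0.121 0.02 ]
side [0.40874917 0.74147309 0.99131644]
chisel_46 0.89 [239. 287. 342. 303.] [0.482 0.181 0.02 ]
chisel_46 0.85 [238. 248. 337. 266.] [0.5   0.074 0.02 ]
chisel_46 0.71 [238. 330. 352. 360.] [0.462 0.301 0.02 ]
chisel_46_blade 0.66 [237. 332. 354. 360.] [0.459 0.304 0.02 ]
chisel_28_blade 0.9 [237. 310. 344. 330.] [0.475 0.245 0.02 ]
chisel_28_blade 0.44 [237. 329. 350. 357.] [0.464 0.298 0.02 ]
block_slot 0.94 [328. 102. 360. 129.] [ 0.369 -0.456  0.052]
block_slot 0.71 [377. 118. 412. 152.] [ 0.213 -0.375  0.052]
block_slot 0.65 [360. 158. 402. 195.] [ 0.26  -0.194  0.052]
block_slot_hole0 0.81 [377. 120. 412. 150.] [ 0.213 -0.375  0.052]
block_slot_hole0 0.79 [364. 160. 400. 191.] [ 0.258 -0.197  0.052]
block_slot_hole0 0.74 [332.  99. 359. 129.] [ 0.365 -0.467  0.052]
block_round 0.81 [291. 132. 330. 159.] [ 0.467 -0.309  0.052]
block_square 0.9 [254. 163. 293. 192.] [ 0.562 -0.168  0.052]
block_square 0.31 [239. 130. 352. 209.] [ 0.503 -0.204  0.052]
screwdriver 0.93 [236. 267. 340. 282.] [0.493 0.126 0.02 ]
```

View pics/side.png

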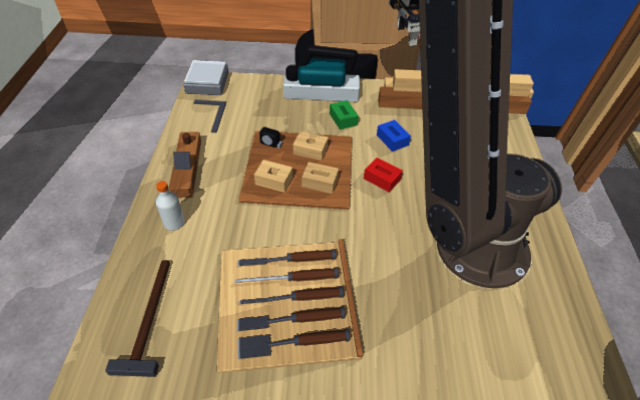

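View pics/topz.png

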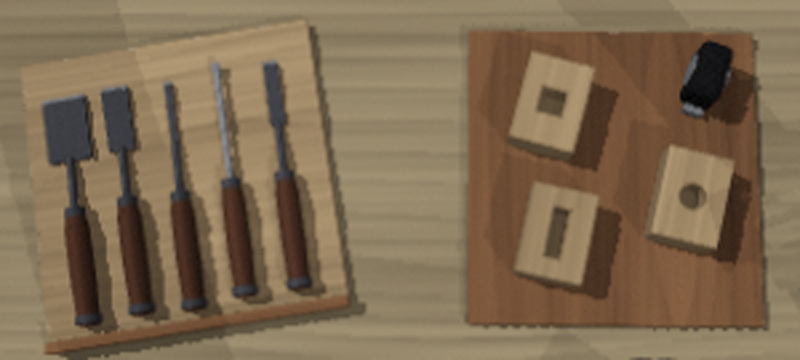

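The side view confirms it: the widest blade is at about (255,346) and the slot block at (320,177). In the zoomed top view the blade centre is near (186,158.7) and the slot near (369.6,197.4). Next I triangulate both and make the first moves.

```bash
python3 - <<'E'
from h import *
a=capture("top");b=capture("side")
def tri(p,q):
    o1,d1=ray(a,p);o2,d2=ray(b,q)
    t=np.linalg.lstsq(np.c_[d1,-d2],o2-o1,rcond=None)[0]
    x,y=o1+d1*t[0],o2+d2*t[1];return (x+y)/2,np.linalg.norm(x-y)
print(tri((185.9,158.7),(255,346)),onz(a,(185.9,158.7),.02),onz(b,(255,346),.02))
print(tri((369.6,197.4),(320,177)),onz(a,(369.6,197.4),.052),onz(b,(320,177),.052))
print("handle end",onz(a,(192,229),.02))
f=b["frame"];cv2.imwrite("pics/s2.png",np.hstack([cv2.resize(f[325:370,230:290,::-1],(400,300)),cv2.resize(f[155:200,290:350,::-1],(400,300))]))
E
python3 -m creep '[[0,1,0.5,1,0,0,7],[0,1,0.5,0.3,0,0,7],[0,1,0.5,0,0,0,7],[0,1,0.8,0,0,0,7],[0,1,1,0,0,0,7],[0,1,1,0,0,0,7],[0,1,1,0,0,0,7],[0,1,1,0,0,0,7]]'
```

```text
(array([0.548598  , 0.30576213, 0.01201708]), np.float64(0.0014867654629666881)) [0.54727247 0.30271649 0.02      ] [0.54672215 0.30948346 0.02      ]
(array([ 0.43386247, -0.20196439,  0.02855356]), np.float64(0.0030892142161267552)) [ 0.43189883 -0.19905388  0.052     ] [ 0.43177463 -0.17852637  0.052     ]
handle end [0.35223318 0.27580522 0.02      ]
time_s: 1.87
tcp_pos: [0.3887, -0.4896, 0.278]
eef_rot: [-180.0, -0.0, -107.5]
contact_force: [1.0, 0.6, 0.2]
gripper_width: 0.0397
gripper_force: 0.0
```

View pics/s2.png

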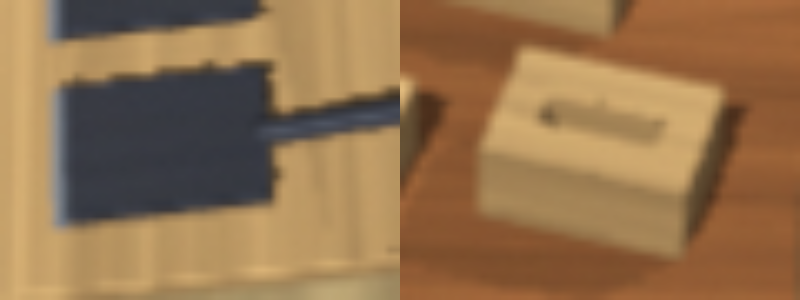

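The crops refine the side picks to blade (254.7,346.7) and slot (320.4,172.7). Both views then agree: blade (0.547, 0.304), slot (0.432, -0.199).

```bash

python3 -m creep '[[0,0.2,1,0,0,0,6.4],[0,0.2,1,0,0,0,6.4],[0,0.2,1,0,0,0,6.4],[0,0.2,1,0,0,0,6.3],[0,0.2,1,0,0,0,0],[0,0.2,1,0,0,0,0],[0,0.2,1,0,0,0,0],[0,0.2,1,0,0,0,0]]' >/dev/null
python3 -m creep '[[0,0.2,1,0,0,0,0],[0,0.2,1,0,0,0,0],[0,0.2,1,0,0,0,0],[0,0.2,1,0,0,0,0],[0,0.2,1,0,0,0,0],[0,0.2,1,0,0,0,0],[0,0.2,1,0,0,0,0],[0,0.2,1,0,0,0,0]]' >/dev/null
python3 -m creep '[[0,0.2,1,0,0,0,0],[0,0.2,1,0,0,0,0],[0,0.2,1,0,0,0,0],[0,0.2,1,0,0,0,0],[0,0.2,1,0,0,0,0],[0,0.2,1,0,0,0,0],[0,0.2,1,0,0,0,0],[0,0.2,1,0,0,0,0]]'
python3 -m creep '[[0,0.2,1,0,0,0,0],[0,0.2,1,0,0,0,0],[0,0.2,1,0,0,0,0],[0,0.2,1,0,0,0,0],[0,0.2,1,0,0,0,0],[0,0.2,1,0,0,0,0],[0,0,0.5,0,0,0,0],[0,0,0,0,0,0,0]]'
```

```text
time_s: 3.87
tcp_pos: [0.5077, 0.1105, 0.2781]
eef_rot: [-180.0, 0.0, -82.3]
contact_force: [1.3, -0.8, 0.7]
gripper_width: 0.0006
gripper_force: 0.0
time_s: 4.53
tcp_pos: [0.5377, 0.2738, 0.2771]
eef_rot: [180.0, -0.0, -82.3]
contact_force: [-0.1, 0.1, 0.3]
gripper_width: 0.0006
gripper_force: 0.0
```

```bash

python3 -m creep '[[0,0.2,0.6,0,0,0,0],[0,0.2,0.6,0,0,0,0],[0,0,0,-1,0,0,0],[0,0,0,-1,0,0,0],[0,0,0,-1,0,0,0],[0,0,0,0,0,0,0],[0,0,0,0,0,0,0]]'
python3 - <<'E'
from h import *
c=capture("wrist");save(c,"w1")
t=capture("top");s=capture("side")
cv2.imwrite("pics/ts.png",np.hstack([cv2.resize(x,(400,300)) for x in (t["frame"][90:240,120:320,::-1],s["frame"][240:390,180:380,::-1])]))
E
```

```text
time_s: 5.12
tcp_pos: [0.5474, 0.3007, 0.2024]
eef_rot: [179.9, -0.1, -82.4]
contact_force: [0.5, 0.6, 1.3]
gripper_width: 0.0003
gripper_force: 0.0
```

View pics/w1.png

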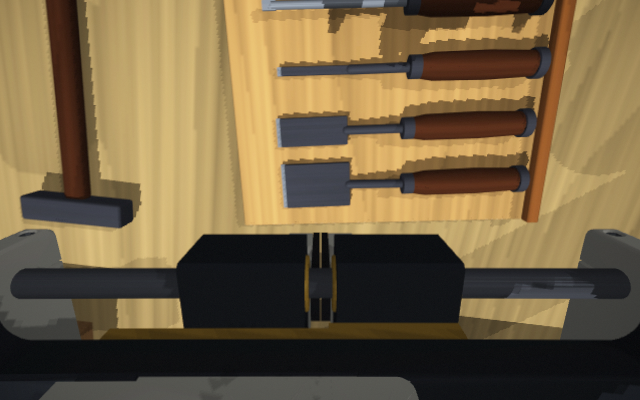

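View pics/ts.png

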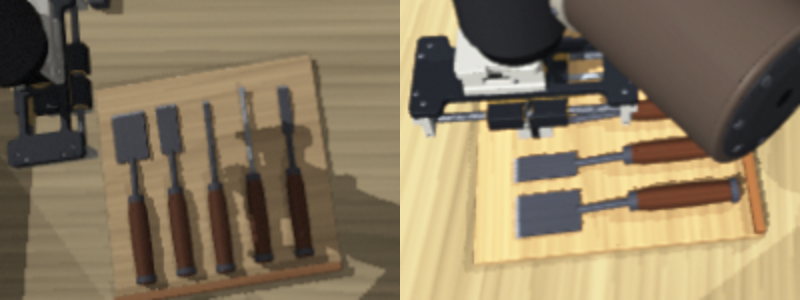

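The wrist view shows the widest blade lowest in the row, centred at (317,184), with the fingertips just below it at (320,240). I check that against the calibration.

```bash
python3 - <<'E'
from h import *
c=capture("wrist");print(onz(c,(317,184),.02),onz(c,(314,131),.02),r.get_state()["tcp_pos"])
E
```

```text
[0.55116024 0.30984142 0.02      ] [0.56108144 0.25693621 0.02      ] [0.54855479 0.30208199 0.20502272]
```

```bash

python3 -m creep '[[0,0,0.15,-1,0,0,0],[0,0,0,-1,0,0,0],[0,0,0,-1,0,0,0],[0,0,0,-1,0,0,0],[0,0,0,-0.8,0,0,0],[0,0,0,-0.7,0,0,0],[0,0,0,0,0,0,0],[0,0,0,0,0,0,0]]'
python3 -m creep '[[0,0,0,0,0,0,0],[0,0,0,0,0,0,0],[0,0,0,0,0,0,0],[0,0,0,0,0,0,0]]'
```

```text
time_s: 5.98
tcp_pos: [0.548, 0.3055, 0.0659]
eef_rot: [180.0, -0.0, -82.3]
contact_force: [0.2, -0.1, 0.2]
gripper_width: 0.0009
gripper_force: 0.0
time_s: 6.32
tcp_pos: [0.5481, 0.3058, 0.0666]
eef_rot: [-179.9, 0.1, -82.3]
contact_force: [-0.3, -0.1, 0.6]
gripper_width: 0.0009
gripper_force: 0.0
```

```bash

for i in 1 2 3 4; do python3 -m creep '[[0,0,0,0,0,0,0],[0,0,0,0,0,0,0],[0,0,0,0,0,0,0],[0,0,0,0,0,0,0],[0,0,0,0,0,0,0],[0,0,0,0,0,0,0],[0,0,0,0,0,0,0],[0,0,0,0,0,0,0]]' | head -2; done
python3 - <<'E'
from h import *
c=capture("wrist");save(c,"w2")
E
```

```text
time_s: 6.98
tcp_pos: [0.5477, 0.3053, 0.0653]
time_s: 7.65
tcp_pos: [0.5477, 0.3054, 0.0654]
time_s: 8.32
tcp_pos: [0.5477, 0.3054, 0.0654]
time_s: 8.98
tcp_pos: [0.5477, 0.3054, 0.0654]
```

View pics/w2.png

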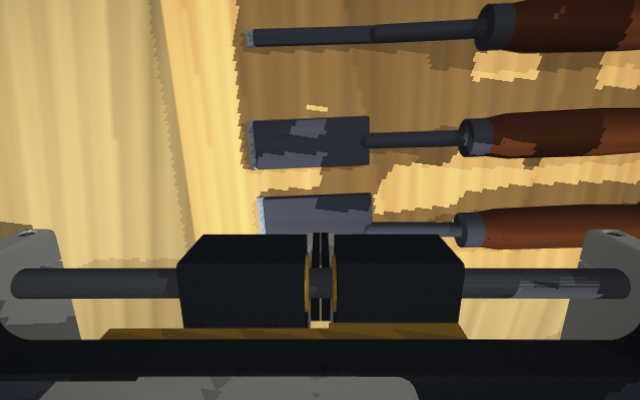

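The fingertips at (320,235) stand over the middle of the wide blade, which spans columns 260–373. I held there for over 2.6 s. Now up and across, high.

```bash

python3 -m creep '[[0,0,0,1,0,0,0],[0,0,0,1,0,0,0],[0,0,0,1,0,0,0],[0,0,0,1,0,0,0],[0,0,0,1,0,0,0],[0,0,0,1,0,0,0],[0,0,0,1,0,0,0],[0,0,0,0.4,0,0,0]]'
python3 -m creep '[[0,-0.23,-1,0,0,0,0],[0,-0.23,-1,0,0,0,0],[0,-0.23,-1,0,0,0,0],[0,-0.23,-1,0,0,0,0],[0,-0.23,-1,0,0,0,0],[0,-0.23,-1,0,0,0,0],[0,-0.23,-1,0,0,0,0],[0,-0.23,-1,0,0,0,0]]'
python3 -m creep '[[0,-0.23,-1,0,0,0,0],[0,-0.23,-1,0,0,0,0],[0,-0.23,-1,0,0,0,0],[0,-0.23,-1,0,0,0,0],[0,-0.23,-1,0,0,0,0],[0,-0.23,-1,0,0,0,0],[0,-0.23,-1,0,0,0,0],[0,-0.23,-1,0,0,0,0]]'
python3 -m creep '[[0,-0.23,-1,0,0,0,-5],[0,-0.23,-1,0,0,0,-5],[0,-0.23,-1,0,0,0,-5],[0,-0.23,-1,0,0,0,-3],[0,0,-0.2,0,0,0,0],[0,0,0,0,0,0,0],[0,0,0,0,0,0,0]]'
python3 - <<'E'
from h import *
c=capture("wrist");save(c,"w3");print(r.get_state()["tcp_pos"])
for d in search_frame(c,"block_slot_hole0"): print(d)
E
```

```text
time_s: 9.7
tcp_pos: [0.5488, 0.306, 0.2546]
eef_rot: [-179.7, 0.1, -82.3]
contact_force: [-0.5, 0.5, 0.9]
gripper_width: 0.0003
gripper_force: 0.0
time_s: 10.37
tcp_pos: [0.501, 0.1041, 0.25]
eef_rot: [180.0, -0.0, -82.3]
contact_force: [0.1, -0.5, -0.3]
gripper_width: 0.0006
gripper_force: 0.0
time_s: 11.03
tcp_pos: [0.455, -0.0957, 0.2502]
eef_rot: [-180.0, 0.0, -82.3]
contact_force: [0.3, -0.1, -0.0]
gripper_width: 0.0004
gripper_force: 0.0
time_s: 11.62
tcp_pos: [0.4325, -0.1996, 0.25]
eef_rot: [180.0, 0.0, -100.4]
contact_force: [0.2, -0.7, -0.8]
gripper_width: 0.0006
gripper_force: 0.0
[ 0.43267148 -0.19919724  0.25012684]
{'bbox': [423.0, 61.4, 540.2, 158.0], 'conf': 0.87}
{'bbox': [279.5, 143.2, 366.2, 206.1], 'conf': 0.65}
```

View pics/w3.png

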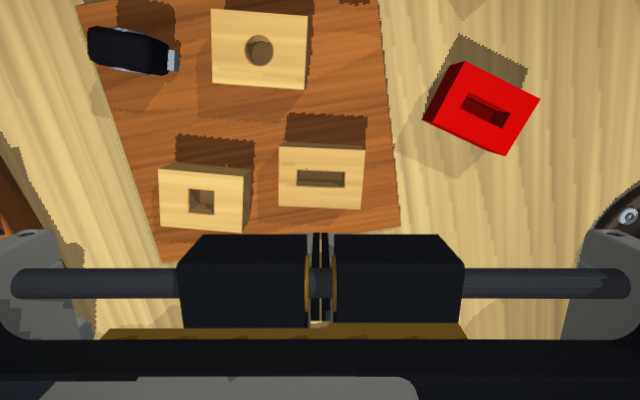

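The slot is in view at (320,178), in line with the fingers. The square hole is at (201,202), and the red look-alike is off to the right.

```bash
python3 - <<'E'
from h import *
c=capture("wrist");print(onz(c,(320,178.5),.052))
E
python3 -m creep '[[0,0,0,-1,0,0,0],[0,0,0,-1,0,0,0],[0,0,0,-1,0,0,0],[0,0,0,-1,0,0,0],[0,0,0,-1,0,0,0],[0,0,0,-0.6,0,0,0],[0,0,0,-0.4,0,0,0],[0,0,0,0,0,0,0]]'
```

```text
[ 0.43317679 -0.19457963  0.052     ]
time_s: 12.43
tcp_pos: [0.4316, -0.1986, 0.0983]
eef_rot: [179.8, -0.0, -100.3]
contact_force: [-0.4, 0.4, -0.4]
gripper_width: 0.0003
gripper_force: 0.0
```

```bash

python3 -m creep '[[0,0,0.08,0,0,0,0],[0,0,0,0,0,0,0],[0,0,0,0,0,0,0],[0,0,0,0,0,0,0]]' >/dev/null
for i in 1 2 3 4; do python3 -m creep '[[0,0,0,0,0,0,0],[0,0,0,0,0,0,0],[0,0,0,0,0,0,0],[0,0,0,0,0,0,0],[0,0,0,0,0,0,0],[0,0,0,0,0,0,0],[0,0,0,0,0,0,0],[0,0,0,0,0,0,0]]' | head -2; done
python3 - <<'E'
from h import *
a=capture("side")["frame"][120:240,200:400,::-1];b=capture("wrist")["frame"][:,:,::-1]
cv2.imwrite("pics/f.png",np.hstack([cv2.resize(a,(400,250)),cv2.resize(b,(400,250))]))
E
```

```text
time_s: 13.43
tcp_pos: [0.4327, -0.1976, 0.1003]
time_s: 14.1
tcp_pos: [0.4327, -0.1976, 0.1004]
time_s: 14.77
tcp_pos: [0.4327, -0.1976, 0.1004]
time_s: 15.43
tcp_pos: [0.4327, -0.1976, 0.1004]
```

View pics/f.png

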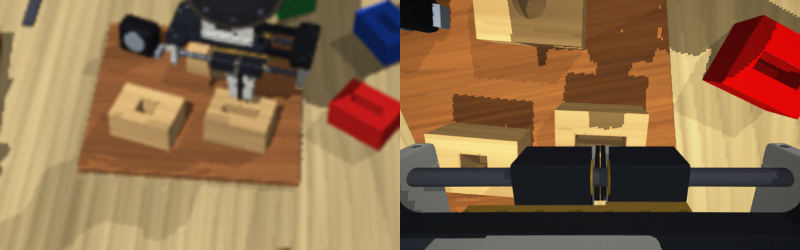

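The fingertips stand over the middle of the slotted block: (240,98) in the left half, and centred on the slot at (601,146) in the right half. The hold is over 2.6 s, so I hand the job in.

```bash
python3 -c "from plant import close_job; print(close_job())"
```

```text
the job is handed in; nothing more can be done
None
```

I pointed at the 46 mm chisel's blade and then at the slot in the pale block, holding each for over 2.6 s with the fingertips about 3 cm above it. I touched nothing on the way and handed the job in at about 15.5 s, still pointing at the slot.

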